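# Cover the pot with its flat wooden lid

## Robot

A 6-joint arm with a two-finger parallel gripper is mounted at the origin on a cart in front of the work surface, level with it; the furniture and walls round the work are solid. World frame = base frame: x ahead of the robot, y to its left, z up, the work surface at z = 0. Lengths are in mm, angles in rad, forces in N, time in s.
With the tool pointing down it reaches from about 275 to 1000 mm from the base axis. Payload 8.4 kg.
Tool frame: the origin (TCP) lies at the very end of the fingers, on their centre line; the grasp point (between the pads) lies 19 mm behind it (r.pinch_z is the distance from the TCP to the grasp point, in mm); z points along the fingers, y is the line along which they close (so a half turn about z gives the same grasp; the last joint's range is limited). The gripper opens to 85 mm and grips with 20 to 120 N. Pads are 22 mm wide; open, the fingers measure 114 mm over their backs; the gripper's body (76 mm by 85 mm) begins 54 mm behind the grasp point. The pads swing forward as they close: fully open they stand 13 mm farther back than shut.
Start: joints at [1.136, 0.353, 1.633, -0, 1.155, -0.002], TCP at [262.133, 567.375, 231.281] pointing down, gripper open.
Joint ranges: [-2.63, 2.63], [-0.92, 2.1], [0.06, 2.66], [-1.3, 4.44], [0, 2.69], [-3.02, 3.02]. Speed limits (rad/s): [2.22, 2.22, 2.79, 3.14, 3.14, 3.14].

## Interface

Orientations are given as [roll, pitch, yaw] about the fixed x, y, z axes, in that order (R = Rz(yaw) Ry(pitch) Rx(roll)).
In Python, from rig import r gives the robot as it stands.
- The arm moves only by the tool carry_out, never from a script. Its argument "series" is a list of rows, each a list of 7 numbers: the turn, a rotation vector about the tool's x, y, z as a fraction of full scale, then the shift along the tool's x, y, z as a fraction of full scale, then the gripper command: -1 is fully open, 1 is shut, values between are in proportion. A call has 1 to 8 rows; each row is the pose to reach, as a shift and turn from the pose commanded when the call began, along the tool's axes at that moment, turning the shorter way round; what a row does not reach only later rows make up. Full scale, the value 1, is 0.25 m for a shift and pi rad for a turn. A row lasts 1/8 s, in which the tool goes at most 62.5 mm and 10.7 degrees, less where a joint would pass 70% of its speed; a pose out of reach is approached as far as the arm can. A call with a number of a shift or a turn outside -1 to 1 is refused whole. A call with a gripper value outside its range is refused whole. The fingers move at their own pace and stop on an object; "force" is the grip in N (left out, the last holds). Time passes only in rows, so rows that repeat a pose let the fingers close. It gives the time, the measured TCP pose, the force, the opening and the grip force at its end, in the units of the state.
- r.sense(): the state, without advancing time (a new reading comes with each control period).
- r.grab_frame(name): name is "scene" or "top"; returns the picture (384x512x3 uint8, red, green, blue); there is no depth.
- r.get_calibration(name): a dict with "K" (3x3 intrinsics, pixels), "pose" (4x4, takes a point from camera to world coordinates). Camera axes: x right, y up, looking along -z (the intrinsics and any distortion apply to the point x, -y, -z); pixel columns grow to the right and rows downward; lengths in mm; the calibration is good to about 2 mm. A picture is of the moment at which its call begins. get_calibration takes no time and is no camera call.
- r.sign_off(): hands the job in; it is judged then, once.
Trained networks look in the newest picture that a camera, given by its name, has taken for a name from the list of things; names that differ only in an ending like _2 or _b are one class to them, and where a whole thing is asked for, a point or a joint stands for the part that bears it (a point fixed in the world has none). Each returns a list of dicts, best first, with "score" (0 to 1); they miss things now and then, are a little off and sometimes report something else, mostly with a low value. They report only what shows in the picture. A call takes as long as a camera call.
- r.silhouettes(camera, label): "region" (384x512 bool, what is visible of it) and "position" ([row, column] in pixels, amid what is visible of it).
The state is a dict: "clock": time; "qpos": joint angles; "qvel": joint speeds; "joint_efforts": joint torques, N m; "eef_pos": TCP position; "tcp_rot": TCP orientation; "contact_force": force on the tool from outside, world axes, zero at the start; "wrist_torque": the same for the moment, N m; "opening": opening from 0.0 (shut) to 1.0 (fully open); "grasp_force": force on a finger pad.
Only numpy, scipy, OpenCV 4.12 (cv2) and the standard library are available. Lean on these libraries where they do the work, as an engineer would, in place of code of your own. Each camera call takes 0.05 s, during which the arm holds its last target. There are 200 camera calls.

## Task

Cover the cream pot with the flat wooden lid. The lid lies too flat on the chopping block to be picked up there, so slide it along the block, without lifting it, until its tab sticks out over the block's right-hand edge, then pinch the tab, and lay the lid flat and centred on the pot so that the mouth is closed, and let go. Do not drop the lid on the worktop, and leave the pot and the green bowl standing where they are.

Things in the scene. Friction and masses are not known exactly. Their poses are not given: they have to be found in the camera images.
- block: Dark wooden chopping block with a lighter stripe along two edges, fixed, 180 (x) x 240 (y) x 45 mm, on the worktop. Origin: centre of its underside; top at +45 mm. Its right-hand edge (as the robot sees it), over which the lid is to be slid, is the side at its own y = -120 mm, parallel to its x. Its yaw varies from -0.25 to 0.1 rad.
- lid_center (a point): Centre of the loose pale wooden lid's disc, half-way up. A flat disc 128 mm across, 5 mm thick, with a tab 34 mm wide reaching to 118 mm from the centre along the lid's -y; z up; 60 to 130 g. It starts wholly on the block, its tab within 0.15 rad of square to the right-hand edge, ending 10 to 50 mm inside it. It slides easily: a fingertip pressed on the disc with 5 to 10 N drags it along.
- lid_tab (a point): Point on the lid's tab 92 mm from the disc's centre, half-way up its thickness: a good place to pinch the tab across its 34 mm width. Same axes as the lid.
- pot: Loose cream stoneware pot, open, round, 97 mm across the rim, 70 mm high, narrower at the foot, 0.26 kg. Origin: centre of its underside, z up. It stands on the worktop in front of the dish rack (fixed, 105 mm high, nearest side at about world x = 0.54, left end at y = 0.21), right of the block.
- bowl: Loose green bowl, 130 mm across, 56 mm high, a bystander. Origin: centre of its underside. It and the pot may stand either way round.

How it is judged (in metres and radians):
On the way, in this order (a step that is already met when the one before it is completed fails the run):
1. the lid still lies flat on the block, its tab sticking out over the block's right-hand edge (the pinch point at least 12 mm beyond it) (y of lid_tab in the frame of block below -0.132 m and z of lid_center in the frame of block between 0.043 and 0.051 m and angle between lid_center's own z axis and vertical below 0.06 rad and contact force between block and lid above 0.2 N), for 0.2 s.
2. the lid is pinched by the fingers and carried clear of the block (height (world z) of lid_center above 0.06 m and contact force between block and lid below 0.05 N and contact force between the fingers and lid above 1 N), for 0.2 s.
At the end, for the whole second after the job is handed in: The lid lies flat (within 0.1 rad) and at rest on the rim of the upright pot, its centre within 17 mm of the pot's axis; the pot and the bowl are within 30 mm of where they stood (horizontal distance between lid_center and pot below 0.017 m and z of lid_center in the frame of pot between 0.066 and 0.08 m and angle between each of lid_center, pot's own z axis and vertical below 0.1 rad and linear speed of lid below 0.02 m/s and distance of each of pot, bowl from where it was at the start of the episode below 0.03 m); the robot touches nothing.
It fails at once if the lid was lifted off the block before its tab stuck out over the edge (risen 20 mm while its pinch point was still above the block) (z of lid_center in the frame of block above 0.0675 m and y of lid_tab in the frame of block between -0.115 and 0.1 m).
It fails at once if the lid fell to the worktop (height (world z) of lid_center below 0.025 m).
It fails at once if the pot or the green bowl was shifted by more than 40 mm (distance of any of pot, bowl from where it was at the start of the episode above 0.04 m).
It also fails if it takes over 54 s, if anything falls off the work surface, if the arm or the gripper's body presses on something with over 40 N, if the wrist force passes 120 N, or if a joint passes its speed limit or range.

## Working session

There is one attempt and no reset: what is moved stays moved. The work goes in short steps, Python scripts to look and compute and a tool call to move; the robot and the scene stay as the last step left them, time stands still between calls to the robot, and variables do not carry over. Pictures are saved under pics/ and viewed, at most 10 in all, crops included, and the job is handed in when it is done.

Besides the shell and the picture viewer there is one more tool, called after "Call:" in YAML: its name, and indented under it one key for each argument. carry_out: Moves the arm, as the interface text tells. Its arguments: {"type":"object","properties":{"series":{"type":"array"},"force":{"type":"number"}},"required":["series"]}

```bash
mkdir -p pics; ls; cat > h.py <<'E'
import numpy as np, cv2
from rig import r
def ray(cam,px):  # px = (col,row)
    c=r.get_calibration(cam); K=np.array(c["K"]); T=np.array(c["pose"])
    d=np.linalg.inv(K)@np.array([px[0],px[1],1.]); d=T[:3,:3]@(d*[1,-1,-1])
    return T[:3,3],d
def onz(cam,px,z):
    o,d=ray(cam,px); return o+d*(z-o[2])/d[2]
E
python3 - <<'E'
from h import *
for c in("scene","top"):
    im=r.grab_frame(c); cv2.imwrite(f"pics/{c}0.png",im[:,:,::-1]); k=r.get_calibration(c); print(c,{a:np.round(b,3).tolist() if not isinstance(b,str) else b for a,b in k.items()})
    for l in("block","lid_center","lid_tab","pot","bowl"):
        for s in r.silhouettes(c,l)[:2]:
            g=s["region"]; ys,xs=np.where(g); print(c,l,round(s["score"],2),np.round(s["position"]),g.sum(),xs.min(),xs.max(),ys.min(),ys.max())
print(r.sense())
E
```

```text
pics
scene {'K': [[349.493, 0.0, 255.387], [0.0, 349.493, 191.092], [0.0, 0.0, 1.0]], 'pose': [[0.816, 0.317, -0.484, -72.593], [-0.578, 0.412, -0.704, -705.688], [-0.024, 0.854, 0.52, 638.81], [0.0, 0.0, 0.0, 1.0]]}
scene block 0.87 [166. 218.] 1408 187 250 143 185
scene lid_center 0.8 [155. 222.] 387 203 235 148 165
scene lid_tab 0.78 [152. 221.] 364 204 233 147 164
scene pot 0.62 [248. 320.] 1266 303 341 230 270
scene pot 0.36 [155. 221.] 453 202 236 146 165
scene bowl 0.59 [168. 219.] 1271 188 250 143 184
scene bowl 0.57 [210. 263.] 1150 244 287 196 228
top {'K': [[370.182, 0.0, 259.269], [0.0, 370.182, 188.681], [0.0, 0.0, 1.0]], 'pose': [[0.009, 0.987, -0.16, 337.245], [-1.0, 0.008, -0.006, 97.436], [-0.004, 0.16, 0.987, 1100.837], [0.0, 0.0, 0.0, 1.0]]}
top block 0.97 [195. 165.] 3388 109 203 152 224
top lid_center 0.73 [183. 152.] 1757 127 188 159 203
top lid_tab 0.69 [179. 149.] 1740 126 188 159 202
top pot 0.89 [212. 378.] 1015 359 395 191 225
top pot 0.58 [180. 147.] 1672 126 187 160 202
top bowl 0.71 [213. 298.] 1636 275 321 188 233
{'clock': 0.6, 'qpos': array([ 1.13562025e+00,  3.53000194e-01,  1.63342821e+00, -1.74358646e-06,
        1.15521921e+00, -2.37255226e-03]), 'qvel': array([ 6.34731931e-05,  1.10435305e-03,  4.47237504e-04, -4.98712333e-04,
        2.17605224e-03, -1.46726048e-03]), 'joint_efforts': array([ 1.99721129e-03, -6.04885554e+01, -3.42309058e+01,  2.89486195e-05,
        1.43483743e-03,  6.16700206e-06]), 'eef_pos': array([262.11194582, 567.35874977, 231.26875534]), 'tcp_rot': array([-3.14153769e+00,  1.46474456e-06,  2.70878983e+00]), 'contact_force': array([-0.1236721 ,  0.2149363 , -0.09448097]), 'wrist_torque': array([-0.00965203,  0.00548005, -0.04865894]), 'grasp_force': 0.0, 'opening': 0.998826788633708}
```

```bash
python3 - <<'E'
from h import *
a=cv2.imread("pics/top0.png")[130:260,90:420]
cv2.imwrite("pics/topc.png",cv2.resize(a,None,fx=2.4,fy=2.4,interpolation=cv2.INTER_CUBIC))
r.grab_frame("top")
lid=r.silhouettes("top","lid_center")[0]["region"]
blk=r.silhouettes("top","block")[0]["region"]
def world(mask,z):
    ys,xs=np.where(mask); return np.array([onz("top",(x,y),z)[:2] for x,y in zip(xs,ys)])
P=world(lid,48)
from scipy.optimize import minimize
def inside(P,c,t):
    d=P-c; u=np.array([np.sin(t),-np.cos(t)]); v=np.array([np.cos(t),np.sin(t)])
    a=d@u;b=d@v
    return (np.hypot(a,b)<64)|((a>0)&(a<118)&(abs(b)<17))
ys,xs=np.mgrid[130:240,100:230]; G=np.array([onz("top",(x,y),48)[:2] for x,y in zip(xs.ravel(),ys.ravel())]); M=lid[130:240,100:230].ravel()
best=max(((inside(G,np.array([x,y]),t)==M).mean(),x,y,t) for x in np.arange(P[:,0].mean()-30,P[:,0].mean()+30,4) for y in np.arange(P[:,1].mean()-20,P[:,1].mean()+40,4) for t in np.arange(-.45,.35,.1))
_,x0,y0,t0=best
best=max(((inside(G,np.array([x,y]),t)==M).mean(),x,y,t) for x in np.arange(x0-5,x0+5.1,1.) for y in np.arange(y0-5,y0+5.1,1.) for t in np.arange(t0-.1,t0+.1,.02))
print("lid",best)
B=world(blk|lid,45); print("block rect",cv2.minAreaRect(B.astype(np.float32)))
for l,z in(("pot",70),("bowl",56)):
    m=r.silhouettes("top",l)[0]["region"]; W=world(m,z); print(l,cv2.minEnclosingCircle(W.astype(np.float32)),W.min(0),W.max(0))
E
```

```text
Traceback (most recent call last):
  File "h.py", line 8, in onz
    o,d=ray(cam,px); return o+d*(z-o[2])/d[2]
        ~~~^^^^^^^^
  File "h.py", line 4, in ray
    c=r.get_calibration(cam); K=np.array(c["K"]); T=np.array(c["pose"])
ValueError: time passes only in moves, steps and waits
```

View pics/topc.png

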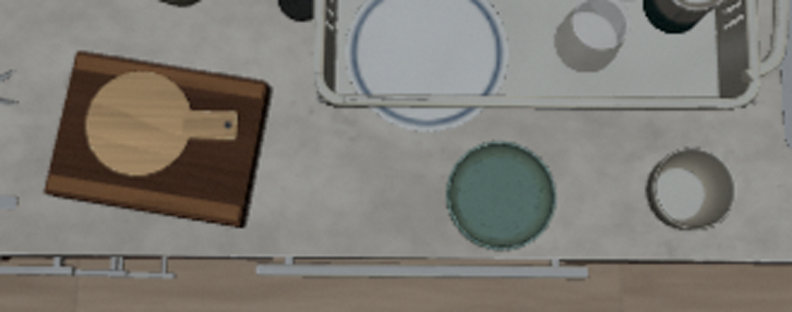

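View pics/scene0.png

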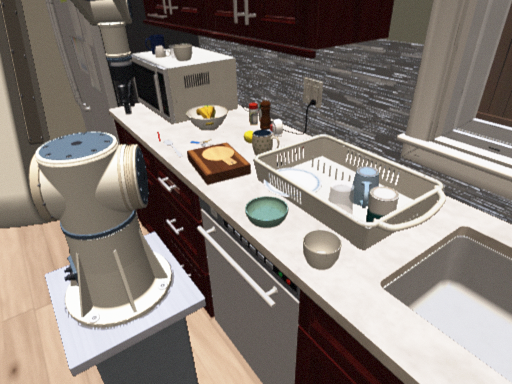

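The top crop shows the block (corners about (78,52), (270,85), (243,227), (45,192)) with the lid disc at (138,124) and its tab ending at (237,125). The bowl is at (500,195), and the pot at (690,190) is beyond it. The scene picture agrees. The fit failed only because it made too many calibration calls, so I'll cache the calibration.

```bash
cat > h.py <<'E'
import numpy as np, cv2
from rig import r
C={}
def onz(cam,px,z):
    """pixels (N,2) col,row -> world (N,3) at height z"""
    if cam not in C: c=r.get_calibration(cam); C[cam]=np.array(c["K"]),np.array(c["pose"])
    K,T=C[cam]; px=np.atleast_2d(px).astype(float)
    d=(np.linalg.inv(K)@np.c_[px,np.ones(len(px))].T).T*[1,-1,-1]@T[:3,:3].T
    return T[:3,3]+d*((z-T[2,3])/d[:,2])[:,None]
def world(mask,z):
    ys,xs=np.where(mask); return onz("top",np.c_[xs,ys],z)[:,:2]
def inside(P,x,y,t):
    d=P-[x,y]; a=d@[np.sin(t),-np.cos(t)]; b=d@[np.cos(t),np.sin(t)]
    return (np.hypot(a,b)<64)|((a>0)&(a<118)&(abs(b)<17))
def fitlid(mask,z):
    P=world(mask,z); ys,xs=np.mgrid[130:260,100:430]; G=onz("top",np.c_[xs.ravel(),ys.ravel()],z)[:,:2]; M=mask[130:260,100:430].ravel()
    k=np.hypot(*(G-P.mean(0)).T)<200; G,M=G[k],M[k]
    x,y=P.mean(0); y+=10; t=-.1
    for s,w in((5,.1),(1.5,.03),(.5,.01)):
        _,x,y,t=max(((inside(G,a,b,c)==M).mean(),a,b,c) for a in x+s*np.arange(-5,6) for b in y+s*np.arange(-5,6) for c in t+w*np.arange(-4,5))
    return _,x,y,t
E
python3 - <<'E'
from h import *
r.grab_frame("top")
S={l:r.silhouettes("top",l)[0]["region"] for l in("lid_center","block","pot","bowl")}
q=fitlid(S["lid_center"],48); print("lid",np.round(q,3)); _,x,y,t=q; print("tab end",x+118*np.sin(t),y-118*np.cos(t))
cor=np.array([[78,52],[270,85],[243,227],[45,192]])/2.4+[90,130]
print("corners",onz("top",cor,45).round(1).tolist())
B=world(S["block"]|S["lid_center"],45); print("rect",cv2.minAreaRect(B.astype(np.float32)))
for l,z in(("pot",70),("bowl",56)):
    W=world(S[l],z); print(l,cv2.minEnclosingCircle(W.astype(np.float32)),W.min(0),W.max(0))
print("pot by eye",onz("top",np.array([[648,190],[733,188],[690,148]])/2.4+[90,130],70))
E
```

```text
Traceback (most recent call last):
IndexError: list index out of range
```

```bash
cat >> h.py <<'E'
def seg(l,cam="top"):
    for _ in range(4):
        r.grab_frame(cam); s=r.silhouettes(cam,l)
        if s and s[0]["score"]>.4: return s[0]["region"]
E
python3 - <<'E'
from h import *
S={l:seg(l) for l in("lid_center","block","pot","bowl")}
q=fitlid(S["lid_center"],48); print("lid",np.round(q,3)); _,x,y,t=q; print("tab end",x+118*np.sin(t),y-118*np.cos(t))
cor=np.array([[78,52],[270,85],[243,227],[45,192]])/2.4+[90,130]
print("corners",onz("top",cor,45).round(1).tolist())
B=world(S["block"]|S["lid_center"],45); print("rect",cv2.minAreaRect(B.astype(np.float32)))
for l,z in(("pot",70),("bowl",56)):
    W=world(S[l],z); print(l,cv2.minEnclosingCircle(W.astype(np.float32)),W.min(0),W.max(0))
print("pot by eye",onz("top",np.array([[648,190],[733,188],[690,148]])/2.4+[90,130],70))
E
```

```text
lid [ 9.96000e-01  5.28398e+02  4.26705e+02 -2.00000e-02]
tab end 526.0378761671026 308.72816778373385
corners [[615.1, 506.6, 45.0], [575.6, 269.8, 45.0], [403.0, 296.0, 45.0], [442.7, 534.4, 45.0]]
rect ((510.0328369140625, 401.36688232421875), (247.21275329589844, 183.5127410888672), 81.31262969970703)
pot ((451.3253479003906, -226.93698120117188), 52.46529769897461) [ 404.72996526 -277.1071078 ] [ 500.28341928 -175.59233701]
bowl ((442.36785888671875, -9.387979507446289), 65.9286117553711) [381.29473968 -74.92198532] [506.47759078  55.33688131]
pot by eye [[ 448.50145591 -178.65209175   70.        ]
 [ 451.68178078 -277.52593983   70.        ]
 [ 498.37278597 -229.53683293   70.        ]]
```

```bash
cat >> h.py <<'E'
def mv(p,yaw,q,yaw2):
    """tool pointing down at p,yaw -> fractions to reach q,yaw2"""
    d=np.subtract(q,p); c,s=np.cos(yaw),np.sin(yaw)
    return np.round([-(yaw2-yaw)/np.pi,(c*d[0]+s*d[1])/250,(s*d[0]-c*d[1])/250,-d[2]/250],4)
E
python3 -c "
from h import *
a=(262,567.4,231.3)
print(mv(a,2.709,(400,490,200),2.1)); print(mv((400,490,200),2.1,(528.4,426.7,100),1.55))"
```

```text
[ 0.1939 -0.6309 -0.0497  0.1252]
[ 0.1751 -0.4779  0.3155  0.4   ]
```

Call:
carry_out:
  series:
    - [0,0,0.1939,-0.6309,-0.0497,0.1252,1]
    - [0,0,0.1939,-0.6309,-0.0497,0.1252,1]
    - [0,0,0.1939,-0.6309,-0.0497,0.1252,1]
    - [0,0,0.1939,-0.6309,-0.0497,0.1252,1]
    - [0,0,0.1939,-0.6309,-0.0497,0.1252,1]
  force: 20

```text
clock: 2.17
eef_pos: [400.5, 489.6, 199.8]
tcp_rot: [-3.141, -0.0, 2.099]
contact_force: [-1.5, 0.3, -0.2]
opening: 0.001
grasp_force: 0.0
```

Call:
carry_out:
  series:
    - [0,0,0.1751,-0.4779,0.3155,0.4,1]
    - [0,0,0.1751,-0.4779,0.3155,0.4,1]
    - [0,0,0.1751,-0.4779,0.3155,0.4,1]
    - [0,0,0.1751,-0.4779,0.3155,0.4,1]
    - [0,0,0.1751,-0.4779,0.3155,0.4,1]
    - [0,0,0.1751,-0.4779,0.3155,0.4,1]

```text
clock: 2.92
eef_pos: [527.9, 427.9, 101.2]
tcp_rot: [3.141, -0.001, 1.552]
contact_force: [0.1, -0.1, -1.1]
opening: 0.001
grasp_force: 0.0
```

Call:
carry_out:
  series:
    - [0,0,0,0,0,0.1,1]
    - [0,0,0,0,0,0.16,1]
    - [0,0,0,0,0,0.188,1]
    - [0,0,0,0,0,0.192,1]
    - [0,0,0,0,0,0.192,1]

```text
clock: 3.55
eef_pos: [528.8, 426.9, 52.5]
tcp_rot: [3.141, -0.0, 1.55]
contact_force: [0.9, 0.2, -0.4]
opening: -0.0
grasp_force: 0.0
```

Call:
carry_out:
  series:
    - [0,0,0,0,0,0.004,1]
    - [0,0,0,0,0,0.008,1]
    - [0,0,0,0,0,0.008,1]
    - [0,0,0,0,0,0.008,1]

```text
clock: 4.05
eef_pos: [528.6, 426.6, 50.1]
tcp_rot: [3.141, -0.0, 1.55]
contact_force: [-1.0, -0.5, 1.5]
opening: 0.004
grasp_force: 0.6
```

Call:
carry_out:
  series:
    - [0,0,0,0,0,0.003,1]
    - [0,0,0,0,0,0.003,1]
    - [0,0,0,0,0,0.003,1]

```text
clock: 4.42
eef_pos: [528.8, 426.7, 50.1]
tcp_rot: [3.141, -0.0, 1.55]
contact_force: [-1.6, -1.3, 6.8]
opening: 0.001
grasp_force: 3.6
```

Call:
carry_out:
  series:
    - [0,0,0,0,0,0.001,1]
    - [0,0,0,-0.02,-0.003,0.001,1]
    - [0,0,0,-0.04,-0.005,0.001,1]
    - [0,0,0,-0.06,-0.008,0.001,1]
    - [0,0,0,-0.08,-0.011,0.001,1]
    - [0,0,0,-0.08,-0.011,0.001,1]

```text
clock: 5.18
eef_pos: [526.1, 407.0, 50.1]
tcp_rot: [3.14, -0.001, 1.549]
contact_force: [0.5, -1.1, 7.4]
opening: -0.0
grasp_force: 3.7
```

```bash
python3 - <<'E'
from h import *
cv2.imwrite("pics/s1.png",cv2.resize(r.grab_frame("scene")[120:220,160:300,::-1],None,fx=4,fy=4))
s=r.silhouettes("top","lid_center")
m=seg("lid_center"); cv2.imwrite("pics/t1.png",cv2.resize(r.grab_frame("top")[130:260,90:420,::-1],None,fx=2.4,fy=2.4))
print(fitlid(m,48),m.sum())
E
```

```text
(np.float64(0.9222124927028604), np.float64(541.3861018874956), np.float64(371.67917838402286), np.float64(-0.24000000000000005)) 648
```

View pics/t1.png

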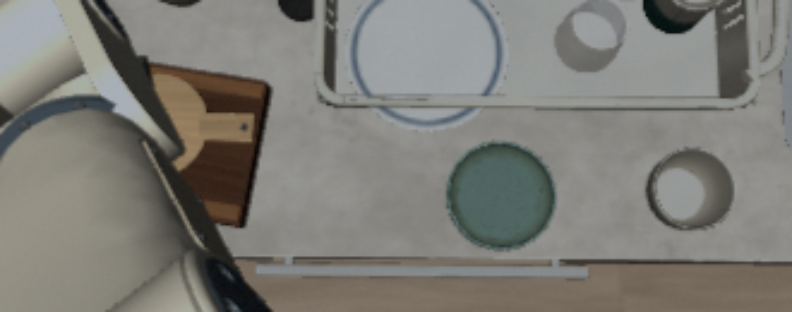

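The tab end moved from column 237 to 253, about 19 mm, so the lid follows the finger. The arm hides most of the disc, so I'm ignoring this fit and carrying on with the slide.

Call:
carry_out:
  series:
    - [0,0,0,-0.03,-0.004,0,1]
    - [0,0,0,-0.07,-0.009,0,1]
    - [0,0,0,-0.11,-0.015,0,1]
    - [0,0,0,-0.15,-0.02,0,1]
    - [0,0,0,-0.19,-0.025,0,1]
    - [0,0,0,-0.22,-0.029,0,1]
    - [0,0,0,-0.24,-0.032,0,1]
    - [0,0,0,-0.24,-0.032,0,1]

```text
clock: 6.42
eef_pos: [516.9, 347.0, 50.1]
tcp_rot: [3.14, -0.001, 1.549]
contact_force: [0.4, -2.5, 8.0]
opening: -0.001
grasp_force: 4.1
```

Call:
carry_out:
  series:
    - [0,0,0,0,0,-0.02,1]
    - [0,0,0,0,0,-0.2,1]
    - [0,0,0,0.2,-0.2,-0.35,1]
    - [0,0,0,0.4,-0.8,-0.4,1]
    - [0,0,0,0.4,-0.8,-0.4,-1]
    - [0,0,0,0.4,-0.8,-0.4,-1]
    - [0,0,0,0.4,-0.8,-0.4,-1]

```text
clock: 7.3
eef_pos: [315.5, 452.1, 149.6]
tcp_rot: [-3.141, -0.0, 1.553]
contact_force: [0.4, 0.6, -0.2]
opening: 0.634
grasp_force: 0.0
```

```bash
python3 - <<'E'
from h import *
print(r.sense()["eef_pos"])
m=seg("lid_center"); cv2.imwrite("pics/t2.png",cv2.resize(r.grab_frame("top")[130:260,90:420,::-1],None,fx=2.4,fy=2.4))
q=fitlid(m,48); print(q,m.sum()); _,x,y,t=q
print("tab",x+92*np.sin(t),y-92*np.cos(t))
E
```

```text
[315.45313925 452.09620623 149.55675152]
(np.float64(0.9971354712499126), np.float64(516.848007842133), np.float64(346.6708553106471), np.float64(-0.01)) 1768
tab 515.9280231753897 254.67545527231388
```

View pics/t2.png

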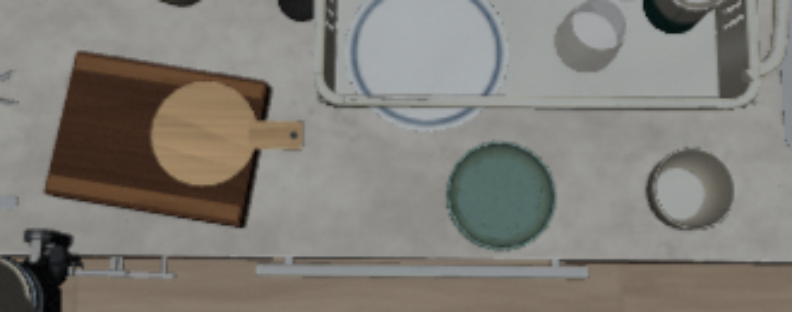

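The lid sits at (516.8, 346.7) and its tab's pinch point is about 24 mm beyond the edge, which matches the picture (disc at (204,134), tab end at (303,135)). Next is the approach to the tab, and I also need to check how close the rack corner is.

```bash
python3 -c "
from h import *
a=r.sense()['eef_pos']
print(mv(a,1.55,(480,320,140),1.56), mv((480,320,140),1.56,(516,257,100),1.56))
print('rack corner',onz('top',np.array([[318,100],[330,103]])/2.4+[90,130],105))
"
```

```text
[-0.0032 -0.5105  0.6562  0.0361] [-0.     -0.2504  0.1467  0.16  ]
rack corner [[544.9581413  204.40203528 105.        ]
 [541.56788052 190.58408778 105.        ]]
```

Call:
carry_out:
  series:
    - [0,0,-0.0032,-0.51,0.656,0.036,-1]
    - [0,0,-0.0032,-0.51,0.656,0.036,-1]
    - [0,0,-0.0032,-0.51,0.656,0.036,-1]
    - [0,0,-0.0032,-0.51,0.656,0.036,-1]
    - [0,0,-0.0032,-0.51,0.656,0.036,-1]
    - [0,0,-0.0032,-0.51,0.656,0.036,-1]
    - [0,0,-0.0032,-0.51,0.656,0.036,-1]

```text
clock: 8.32
eef_pos: [478.6, 320.9, 140.0]
tcp_rot: [-3.141, -0.0, 1.561]
contact_force: [0.3, 0.7, 0.3]
opening: 0.999
grasp_force: 0.0
```

Call:
carry_out:
  series:
    - [0,0,0,-0.25,0.147,0.16,-1]
    - [0,0,0,-0.25,0.147,0.16,-1]
    - [0,0,0,-0.25,0.147,0.16,-1]
    - [0,0,0,-0.25,0.147,0.16,-1]

```text
clock: 8.82
eef_pos: [515.4, 258.3, 100.6]
tcp_rot: [3.141, -0.001, 1.56]
contact_force: [-0.4, -0.6, 0.5]
opening: 0.995
grasp_force: 0.0
```

Call:
carry_out:
  series:
    - [0,0,0,-0.002,0.001,0.1,-1]
    - [0,0,0,-0.002,0.001,0.18,-1]
    - [0,0,0,-0.002,0.001,0.24,-1]
    - [0,0,0,-0.002,0.001,0.268,-1]
    - [0,0,0,-0.002,0.001,0.268,-1]

```text
clock: 9.45
eef_pos: [515.6, 257.0, 32.9]
tcp_rot: [-3.141, 0.0, 1.56]
contact_force: [-0.1, 0.1, -0.0]
opening: 0.998
grasp_force: 0.0
```

Call:
carry_out:
  series:
    - [0,0,0,0,0,0,1]
    - [0,0,0,0,0,0,1]
    - [0,0,0,0,0,0,1]
    - [0,0,0,0,0,0,1]
    - [0,0,0,0,0,0,1]
    - [0,0,0,0,0,0,1]
  force: 90

```text
clock: 10.2
eef_pos: [516.0, 256.8, 33.5]
tcp_rot: [3.141, -0.0, 1.56]
contact_force: [-0.9, -0.9, 5.2]
opening: 0.365
grasp_force: 88.6
```

Call:
carry_out:
  series:
    - [0,0,0,0,0,-0.03,1]
    - [0,0,0,0,0,-0.08,1]
    - [0,0,0,0,0,-0.14,1]
    - [0,0,0,0,0,-0.22,1]
    - [0,0,0,0,0,-0.32,1]
    - [0,0,0,0,0,-0.42,1]
    - [0,0,0,0,0,-0.5,1]
    - [0,0,0,0,0,-0.5,1]

```text
clock: 11.2
eef_pos: [516.9, 257.2, 160.3]
tcp_rot: [3.138, -0.002, 1.56]
contact_force: [0.0, -0.4, -1.6]
opening: 0.371
grasp_force: 89.2
```

```bash
python3 - <<'E'
from h import *
cv2.imwrite("pics/s3.png",cv2.resize(r.grab_frame("scene")[70:270,160:360,::-1],None,fx=3,fy=3))
print(r.sense()["eef_pos"],r.sense()["contact_force"],r.sense()["wrist_torque"])
E
```

```text
[516.13634484 256.89791973 158.97807731] [-0.35433887  0.98124831 -1.67947139] [-0.09934622  0.00241845  0.04191803]
```

View pics/s3.png

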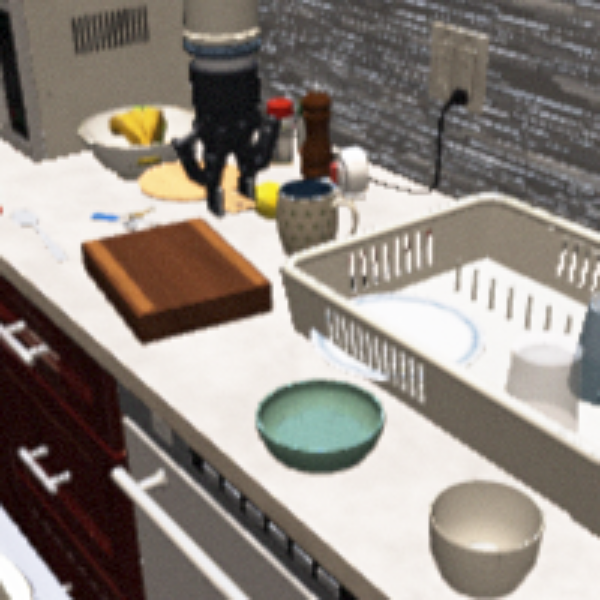

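The lid hangs level in the fingers, with the disc at (185,182) and the fingertips at (225,200). I'll carry it to the pot along a line in front of the rack.

Call:
carry_out:
  series:
    - [0,0,0,-0.05,-0.04,-0.005,1]
    - [0,0,0,-0.14,-0.1,-0.01,1]
    - [0,0,0,-0.24,-0.18,-0.02,1]
    - [0,0,0,-0.34,-0.25,-0.024,1]
    - [0,0,0,-0.41,-0.29,-0.024,1]
    - [0,0,0,-0.431,-0.299,-0.024,1]

```text
clock: 12.0
eef_pos: [438.9, 148.7, 163.7]
tcp_rot: [-3.141, 0.0, 1.559]
contact_force: [1.0, 0.2, -0.2]
opening: 0.365
grasp_force: 89.2
```

Call:
carry_out:
  series:
    - [0,0,0,-0.07,0.001,0,1]
    - [0,0,0,-0.2,0.002,0,1]
    - [0,0,0,-0.35,0.004,0,1]
    - [0,0,0,-0.5,0.006,0,1]
    - [0,0,0,-0.65,0.008,0,1]
    - [0,0,0,-0.8,0.009,0,1]
    - [0,0,0,-0.92,0.01,0,1]
    - [0,0,0,-0.96,0.0104,0,1]

```text
clock: 13.0
eef_pos: [440.1, -92.0, 164.0]
tcp_rot: [3.141, 0.0, 1.558]
contact_force: [0.3, 0.9, -0.5]
opening: 0.363
grasp_force: 89.2
```

Call:
carry_out:
  series:
    - [0,0,0,-0.07,0.01,0.01,1]
    - [0,0,0,-0.2,0.02,0.04,1]
    - [0,0,0,-0.36,0.03,0.07,1]
    - [0,0,0,-0.52,0.04,0.1,1]
    - [0,0,0,-0.68,0.05,0.13,1]
    - [0,0,0,-0.82,0.0506,0.16,1]
    - [0,0,0,-0.9075,0.0506,0.16,1]
    - [0,0,0,-0.9075,0.0506,0.16,1]

```text
clock: 14.0
eef_pos: [450.0, -318.2, 123.9]
tcp_rot: [3.141, -0.0, 1.558]
contact_force: [0.7, 0.4, -1.5]
opening: 0.367
grasp_force: 89.2
```

```bash
python3 - <<'E'
from h import *
im=r.grab_frame("scene"); cv2.imwrite("pics/s4.png",cv2.resize(im[150:310,230:430,::-1],None,fx=3.5,fy=3.5))
m=seg("lid_center"); im=r.grab_frame("top"); s=r.sense(); print(s["eef_pos"],s["tcp_rot"],m.sum())
print(fitlid(m,s["eef_pos"][2]+16.5)); cv2.imwrite("pics/t4.png",cv2.resize(im[130:300,250:500,::-1],None,fx=3,fy=3))
E
```

```text
[ 449.8501606  -316.1960672   124.12913181] [-3.14143148e+00 -3.46591861e-04  1.56049029e+00] 2045
(np.float64(0.991013928410963), np.float64(450.24670357279115), np.float64(-225.19138578372895), np.float64(-0.01))
```

View pics/s4.png

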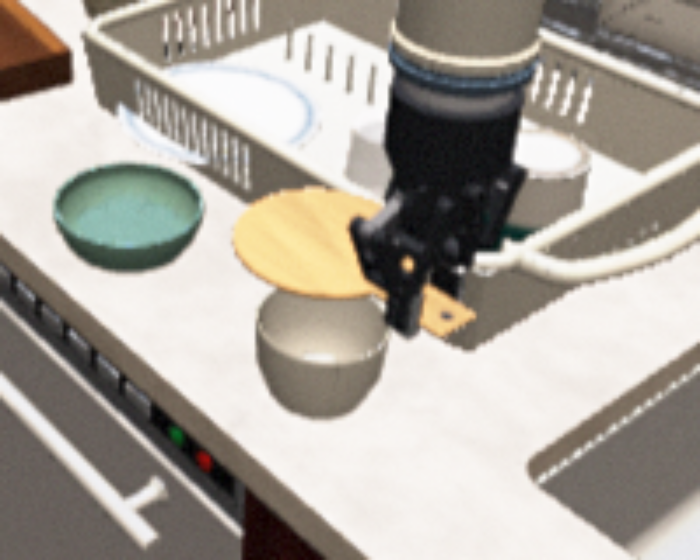

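View pics/t4.png

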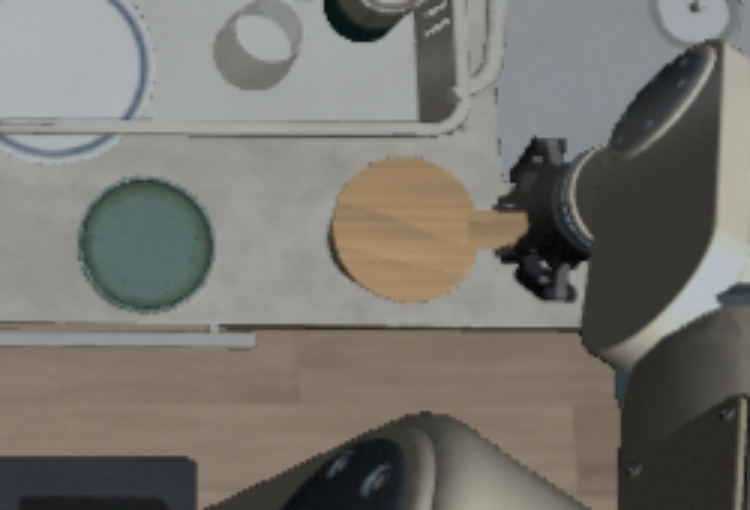

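The lid is level, and the fit puts its centre within 2 mm of the pot's axis. In the scene view it hangs over the pot's mouth, with the disc at (310,240) and the pot at (320,350). Now lowering it.

Call:
carry_out:
  series:
    - [0,0,0,-0.006,0.003,0.06,1]
    - [0,0,0,-0.006,0.003,0.13,1]
    - [0,0,0,-0.006,0.003,0.19,1]
    - [0,0,0,-0.006,0.003,0.225,1]
    - [0,0,0,-0.006,0.003,0.245,1]
    - [0,0,0,-0.006,0.003,0.245,1]
    - [0,0,0,-0.006,0.003,0.245,1]

```text
clock: 15.08
eef_pos: [450.8, -319.0, 63.1]
tcp_rot: [3.141, 0.0, 1.559]
contact_force: [-0.3, 0.2, -1.8]
opening: 0.367
grasp_force: 89.2
```

Call:
carry_out:
  series:
    - [0,0,0,0,0,0.005,1]
    - [0,0,0,0,0,0.009,1]
    - [0,0,0,0,0,0.009,1]
    - [0,0,0,0,0,0.009,1]

```text
clock: 15.58
eef_pos: [450.6, -318.7, 60.5]
tcp_rot: [-3.142, 0.0, 1.56]
contact_force: [-0.6, -0.5, -1.3]
opening: 0.364
grasp_force: 89.2
```

Call:
carry_out:
  series:
    - [0,0,0,0,0,0.004,1]
    - [0,0,0,0,0,0.004,1]
    - [0,0,0,0,0,0.004,1]

```text
clock: 15.95
eef_pos: [450.6, -318.7, 59.5]
tcp_rot: [-3.142, -0.0, 1.56]
contact_force: [-0.1, -0.2, -1.3]
opening: 0.364
grasp_force: 89.2
```

Call:
carry_out:
  series:
    - [0,0,0,0,0,0.003,1]
    - [0,0,0,0,0,0.003,1]
    - [0,0,0,0,0,0.003,1]

```text
clock: 16.32
eef_pos: [450.6, -318.8, 58.8]
tcp_rot: [3.142, 0.0, 1.56]
contact_force: [0.0, -0.1, -0.0]
opening: 0.367
grasp_force: 89.3
```

Call:
carry_out:
  series:
    - [0,0,0,0,0,0.002,1]
    - [0,0,0,0,0,0.002,1]

```text
clock: 16.58
eef_pos: [450.6, -318.8, 58.3]
tcp_rot: [3.141, 0.0, 1.56]
contact_force: [0.6, 0.0, 1.0]
opening: 0.363
grasp_force: 89.5
```

Call:
carry_out:
  series:
    - [0,0,0,0,0,0,0.1]
    - [0,0,0,0,0,0,-0.1]
    - [0,0,0,0,0,0,-0.3]
    - [0,0,0,0,0,0,-0.7]
    - [0,0,0,0,0,0,-1]
    - [0,0,0,0,0,0,-1]
    - [0,0,0,0,0,0,-1]
  force: 20

```text
clock: 17.45
eef_pos: [450.5, -318.7, 58.2]
tcp_rot: [-3.142, -0.0, 1.56]
contact_force: [1.0, 0.3, 0.3]
opening: 0.999
grasp_force: 0.0
```

Call:
carry_out:
  series:
    - [0,0,0,0,0,-0.05,-1]
    - [0,0,0,0,0,-0.15,-1]
    - [0,0,0,0,0,-0.3,-1]
    - [0,0,0,0,0,-0.45,-1]
    - [0,0,0,0,0,-0.6,-1]
    - [0,0,0,0,0,-0.6,-1]

```text
clock: 18.2
eef_pos: [452.2, -319.9, 212.2]
tcp_rot: [3.136, 0.004, 1.56]
contact_force: [0.2, -0.4, -0.5]
opening: 1.0
grasp_force: 0.0
```

```bash
python3 - <<'E'
from h import *
im=r.grab_frame("scene"); cv2.imwrite("pics/s5.png",cv2.resize(im[150:310,230:430,::-1],None,fx=3.5,fy=3.5))
m=seg("lid_center"); s=r.sense(); print(s["eef_pos"],s["contact_force"],s["opening"],m.sum())
print(fitlid(m,75)); W=world(seg("bowl"),56); print(cv2.minEnclosingCircle(W.astype(np.float32)))
E
```

```text
[ 450.10346582 -318.40210409  207.93457327] [ 0.14439826  0.27264141 -0.60686162] 1.0000574758943293 1862
(np.float64(0.9923401594497421), np.float64(451.30482425892336), np.float64(-227.24285195414973), np.float64(0.0))
((443.185791015625, -6.777412414550781), 67.97721862792969)
```

View pics/s5.png

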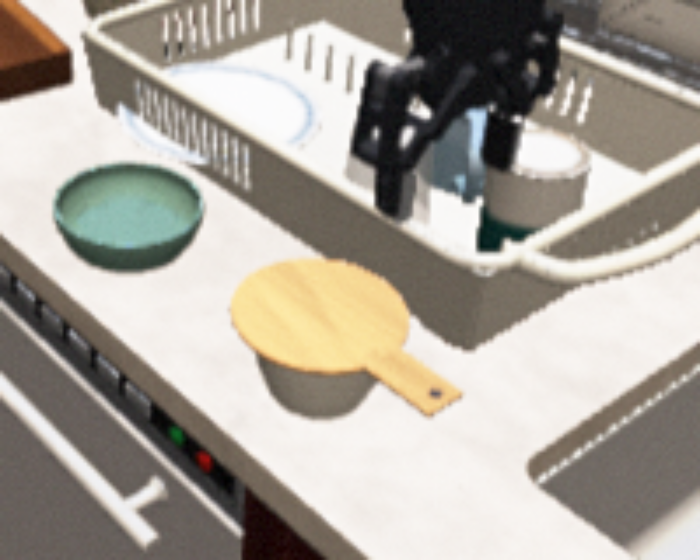

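The lid lies flat and centred on the pot (disc at (320,315), pot foot at (320,405)). The bowl hasn't moved and the gripper is clear, so I'm handing in.

```bash
python3 -c "
from rig import r
print(r.sign_off())"
```

```text
the job is handed in; nothing more can be done
None
```

I slid the lid out over the block's edge, pinched it by its tab and laid it flat on the pot; the last fit put it about 1 mm off the pot's axis, and I handed the job in at about 18 s (no verdict came back).

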